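# Feel along the zigzag brass inlay

## Task

On the stone seller's table, check the brass inlay of the slab with the zigzag line for rough spots: with the gripper closed and pointing straight down, run the fingertips lightly along the whole raised line, from the end with the round disc, round both corners, to the plain end, then take the hand away so that the slab springs back up. Keep the touch light, never pushing the sprung slab down to its stop, and leave the slab with the straight line and the loose stone goods alone.

Things in the scene. Friction and masses are not known exactly. Their poses are not given: they have to be found in the camera images.
- zigzag_middle (a point): Middle of the zigzag slab, 2 mm above its top: pale stone slab 200 x 120 x 18 mm (x, y, z of this frame; -x end faces roughly towards the robot), level, on four soft black springy feet fixed to the table. Unpressed, its top is 40 mm and this point 42 mm above the table.
- zigzag_slab (a joint): How far the zigzag slab is pressed down on its springy feet, in m: 0 unpressed, 0.012 at its lower stop. It starts to sink at about 1 N and sinks about 1.2 mm for every further newton; it springs back up when let go. It cannot be shifted sideways.
- zigzag_line: Raised brass line on the zigzag slab, 8 mm wide, 2 mm high; unpressed its crest is 42 mm above the table. In mm in x, y of this frame (axes as zigzag_middle, origin on the slab's top in its middle) it runs from (-70, -35), where it begins in a brass disc 22 mm wide, to (-22, 35), to (22, -35), to (70, 35), its plain end.
- straight_middle (a point): Middle of the other slab, 2 mm above its top, same size, height and springy feet, whose raised brass line is one straight bar along its long side, with a disc at one end. Not to be touched.
- straight_slab: That other slab, with the straight line on it; origin at table height under its centre, x along its long side.
- trace_0 (a point): Point 0 of 0 to 9 along the crest of the zigzag line, in order, about 28 mm apart: the disc end, where the trace begins.
- trace_1 (a point): Point 1 of 0 to 9 along the crest of the zigzag line, in order, about 28 mm apart: between corners.
- trace_2 (a point): Point 2 of 0 to 9 along the crest of the zigzag line, in order, about 28 mm apart: between corners.
- trace_3 (a point): Point 3 of 0 to 9 along the crest of the zigzag line, in order, about 28 mm apart: the first corner.
- trace_4 (a point): Point 4 of 0 to 9 along the crest of the zigzag line, in order, about 28 mm apart: between corners.
- trace_5 (a point): Point 5 of 0 to 9 along the crest of the zigzag line, in order, about 28 mm apart: between corners.
- trace_6 (a point): Point 6 of 0 to 9 along the crest of the zigzag line, in order, about 28 mm apart: the second corner.
- trace_7 (a point): Point 7 of 0 to 9 along the crest of the zigzag line, in order, about 28 mm apart: between corners.
- trace_8 (a point): Point 8 of 0 to 9 along the crest of the zigzag line, in order, about 28 mm apart: between corners.
- trace_9 (a point): Point 9 of 0 to 9 along the crest of the zigzag line, in order, about 28 mm apart: the plain end, where the trace finishes.
- candle_holder_a: Bystander: candle holder of pale stone, a spool shape 48 mm wide at the foot and 72 mm tall, loose on the table; origin at the centre of its underside.
- candle_holder_b: Bystander: candle holder of pale stone, a spool shape 48 mm wide and 61 mm tall, loose on the table; origin at the centre of its underside.
- goblet: Bystander: green stemmed goblet, 54 mm wide and 75 mm tall, loose on the table; origin at the centre of its underside.
- stone_egg: Bystander: reddish stone egg on a flat foot, 50 mm wide and 57 mm tall, loose on the table; origin at the centre of its underside.
- stone_box: Bystander: small pale stone block box, 70 x 50 x 40 mm, loose on the table; origin at the centre of its underside.
- onyx_bowl: Bystander: small reddish bowl, 90 mm wide and 40 mm tall, loose on the table; origin at the centre of its underside.

How it is judged:
By the outcome, as a careful person would: the job done as asked, in the order asked, and still so for the second after the job is handed in, with the robot touching nothing.
It also fails if it takes over 48 s, if anything falls off the work surface, if the arm or the gripper's body presses on something with over 40 N, if the wrist force passes 120 N, or if a joint passes its speed limit or range.

## Robot

A 6-joint arm with a two-finger parallel gripper is mounted at the origin on the work surface. World frame = base frame: x ahead of the robot, y to its left, z up, the work surface at z = 0. Lengths are in m, angles in rad, forces in N, time in s.
With the tool pointing down it reaches from about 0.375 to 0.925 m from the base axis. Payload 5.7 kg.
Tool frame: the origin (TCP) lies midway between the tips of the shut fingers; the grasp point (between the pads) lies 19 mm behind it; z points along the fingers, y is the line along which they close (so a half turn about z gives the same grasp; the last joint's range is limited). The gripper opens to 85 mm and grips with 20 to 120 N. Pads are 22 mm wide; open, the fingers measure 114 mm over their backs; the gripper's body (76 mm by 85 mm) begins 54 mm behind the grasp point. The pads swing forward as they close: fully open they stand 13 mm farther back than shut.
Start: joints at [1.196, 0.359, 1.51, -0, 1.272, -0.115], TCP at [0.154, 0.58, 0.199] pointing down, gripper open.
Joint ranges: [-2.97, 2.97], [-1.01, 2.36], [0.21, 2.38], [-0.96, 4.11], [0.2, 2.71], [-2.98, 2.98]. Speed limits (rad/s): [2.39, 2.39, 3.14, 3.14, 3.14, 3.14].

## Interface

Orientations are given as a rotation vector (axis times angle).
In Python, from cell import ctrl gives the robot as it stands.
- The arm moves only by the shell command python3 -m creep 'ROWS' [FORCE]. ROWS is JSON, a list of rows, each a list of 7 numbers: the shift along the world's x, y, z each as a share of 100 mm, from -1 to 1, then the turn, a rotation vector about the world's x, y, z each as a share of 180 degrees, from -1 to 1, then the closure, from 0 (fully open) to 1 (shut). In form: [[x, y, z, wx, wy, wz, gripper], ...]. A call has 1 to 12 rows; each row shifts and turns the commanded pose from where the row before left it; what a row does not reach is not made up. A row lasts 1/8 s, in which the tool goes at most 62.5 mm and 10.7 degrees, less where a joint would pass 70% of its speed; a pose out of reach is approached as far as the arm can. A call with a number of a shift or a turn outside -1 to 1 is refused whole. A call with a gripper value outside its range is refused whole. The fingers move at their own pace and stop on an object; FORCE is the grip in N (left out, the last holds). Time passes only in rows, so rows that do not move let the fingers close. It gives the time, the measured TCP pose, the force, the opening and the grip force at its end, in the units of the state.
- ctrl.sense(): the state, without advancing time (a new reading comes with each control period).
- ctrl.read_camera(name): name is "scene" or "top" or "wrist"; returns (picture, depth): 400x640x3 uint8, red, green, blue; 400x640 float32, m along the optical axis (not along the pixel's ray), 0 where there is no reading.
- ctrl.get_calibration(name): a dict with "mtx" (3x3 intrinsics, pixels), "R" (3x3) and "t" (3): a world point X has camera coordinates R X + t. Camera axes: x right, y down, z forward; pixel columns grow to the right and rows downward; lengths in m; the calibration is good to about 2 mm. A picture is of the moment at which its call begins: read the wrist's pose just before it. get_calibration takes no time and is no camera call; for the wrist camera it gives the pose at the moment of the call.
- ctrl.hand_in(): hands the job in; it is judged then, once.
The state is a dict: "clock": time; "joint_positions": joint angles; "joint_vel": joint speeds; "joint_torque": joint torques, N m; "tcp_pos": TCP position; "tcp_rot": TCP orientation; "contact_force": force on the tool from outside, world axes, zero at the start; "ft_torque": the same for the moment, N m; "grip_width": opening from 0.0 (shut) to 1.0 (fully open); "grasp_force": force on a finger pad.
Only numpy, scipy, OpenCV 4.12 (cv2) and the standard library are available. Lean on these libraries where they do the work, as an engineer would, in place of code of your own. Each camera call takes 0.05 s, during which the arm holds its last target. There are 200 camera calls.

## Working session

There is one attempt and no reset: what is moved stays moved. The work goes in short steps, Python scripts to look and compute and a shell command to move; the robot and the scene stay as the last step left them, time stands still between calls to the robot, and variables do not carry over. Pictures are saved under pics/ and viewed, at most 10 in all, crops included, and the job is handed in when it is done.

```bash
mkdir -p pics; ls; python3 - <<'E'
from cell import ctrl
import cv2,numpy as np
print(ctrl.sense())
for n in("top","scene"):
    p,d=ctrl.read_camera(n); cv2.imwrite(f"pics/{n}0.png",p[:,:,::-1]); np.savez(f"{n}0.npz",p=p,d=d,**ctrl.get_calibration(n))
    c=ctrl.get_calibration(n);print(n,c)
E
```

```text
pics
{'clock': 0.0, 'joint_positions': array([ 1.19586633e+00,  3.59523189e-01,  1.51145264e+00, -1.69141361e-05,
        1.27250069e+00, -1.15080490e-01]), 'joint_vel': array([ 0.00153616, -0.0014365 ,  0.0010535 ,  0.00031717,  0.00113036,
        0.00036081]), 'joint_torque': array([-9.90716399e-04, -5.27626169e+01, -2.78617930e+01, -2.39725323e-04,
        1.31269047e-02, -8.37692113e-06]), 'tcp_pos': array([0.15388613, 0.57915167, 0.19853513]), 'tcp_rot': array([-4.06958166e-01, -3.11467635e+00,  2.87655729e-03]), 'contact_force': array([ 0.09295173, -0.31712604, -0.94198838]), 'ft_torque': array([ 0.05290592, -0.05566751,  0.00928381]), 'grasp_force': 0.0, 'grip_width': 1.004145824875352}
top {'mtx': array([[397.37848924,   0.        , 316.26519863],
       [  0.        , 397.37848924, 195.5945213 ],
       [  0.        ,   0.        ,   1.        ]]), 'R': array([[-0.0033464 , -0.99995156,  0.0092564 ],
       [-0.9805182 ,  0.00146311, -0.1964228 ],
       [ 0.19639974, -0.00973338, -0.9804756 ]]), 't': array([-0.01448636,  0.57322835,  0.82450988])}
scene {'mtx': array([[501.45798818,   0.        , 313.21894828],
       [  0.        , 501.45798818, 198.20660602],
       [  0.        ,   0.        ,   1.        ]]), 'R': array([[ 0.10714803,  0.99413741, -0.01449513],
       [ 0.66355547, -0.08235979, -0.74357985],
       [-0.74041437,  0.0700548 , -0.66849001]]), 't': array([-0.05883582, -0.32499577,  1.66246771])}
```

View pics/top0.png

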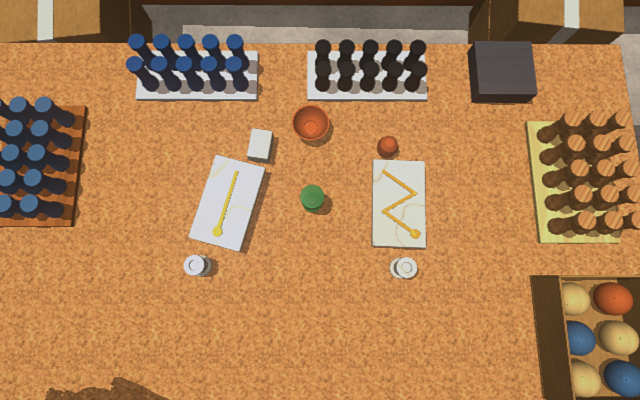

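View pics/scene0.png

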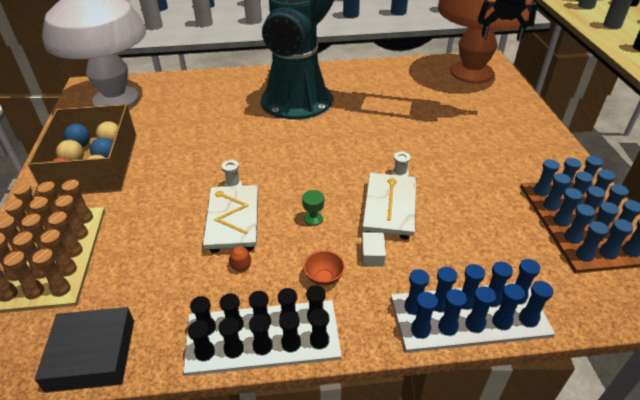

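The top picture shows the zigzag slab at cols 372-426, rows 160-248. Its disc is at (416,234), the corners are near (384,211) and (416,193), and the plain end is at (383,170). A candle holder stands at (404,267) and the egg at (388,146). In the scene picture the zigzag slab is at about (232,215) with its disc at (220,194).

```bash
cat > fit.py <<'E'
import numpy as np, cv2
from scipy.optimize import least_squares
V=np.array([[-70,-35],[-22,35],[22,-35],[70,35]])/1000.
def rays(uv,c):
    d=np.c_[(uv-c['mtx'][:2,2])/c['mtx'][0,0],np.ones(len(uv))]@c['R']
    return -c['R'].T@c['t'],d
def toplane(uv,c,z):
    o,d=rays(uv,c); return (o+d*((z-o[2])/d[:,2])[:,None])[:,:2]
def tw(q,p):
    a=q[2];return p@np.array([[np.cos(a),np.sin(a)],[-np.sin(a),np.cos(a)]])+q[:2]
def res(q,P):
    W=tw(q,V);D=[]
    for a,b in zip(W[:-1],W[1:]):
        s=np.clip((P-a)@(b-a)/((b-a)@(b-a)),0,1); D.append(np.linalg.norm(P-a-s[:,None]*(b-a),axis=1))
    d=np.min(D,0); dd=np.linalg.norm(P-W[0],axis=1)
    S=np.concatenate([a+(b-a)*np.linspace(0,1,15)[:,None] for a,b in zip(W[:-1],W[1:])])
    m=np.min(np.linalg.norm(S[:,None]-P[None],axis=2),axis=1)
    return np.r_[np.maximum(np.minimum(d,dd-.007),0)/np.sqrt(len(P)),m/np.sqrt(len(S))]
def yellow(p,box):
    h=cv2.cvtColor(p,cv2.COLOR_RGB2HSV).astype(int)
    m=(h[...,0]>14)&(h[...,0]<32)&(h[...,1]>130)&(h[...,2]>120)
    k=np.zeros_like(m);u0,v0,u1,v1=box;k[v0:v1,u0:u1]=1
    v,u=np.nonzero(m&k);return np.c_[u,v].astype(float)
def fit(P,q0):
    r=least_squares(res,q0,args=(P,),x_scale=[.01,.01,.1]);return r.x,np.sqrt(np.mean(r.fun**2))
E
python3 - <<'E'
from fit import *
B={'top':(376,163,423,244),'scene':(209,187,255,240)};Q={}
for n in B:
    c=np.load(n+'0.npz');uv=yellow(c['p'],B[n]);P=toplane(uv,c,.042)
    print(n,len(uv),P.mean(0),P.min(0),P.max(0)); q0=np.r_[(P.min(0)+P.max(0))/2,0]
    Q[n]=fit(P,q0);print(Q[n]); Q[n]=Q[n][0]
# heights by triangulating the fitted vertices from two views
C={n:np.load(n+'0.npz') for n in B}
for i in range(4):
    A=[];b=[]
    for n in B:
        o=-C[n]['R'].T@C[n]['t'];d=np.r_[tw(Q[n],V)[i],.042]-o;d/=np.linalg.norm(d);M=np.eye(3)-np.outer(d,d);A.append(M);b.append(M@o)
    print(np.linalg.lstsq(np.vstack(A),np.hstack(b),rcond=None)[0].round(4))
E
```

```text
top 392 [ 0.55090868 -0.20679775] [ 0.48008632 -0.24394098] [ 0.63571689 -0.1633248 ]
(array([ 0.5614839 , -0.2022579 , -0.03713551]), np.float64(0.00010204982415281146))
scene 223 [ 0.55273967 -0.20383883] [ 0.46210259 -0.2564082 ] [ 0.63365307 -0.16088143]
(array([ 0.56042555, -0.20064137, -0.0211977 ]), np.float64(0.00026189062838552154))
[ 0.4902 -0.2343  0.0425]
[ 0.5406 -0.1656  0.0434]
[ 0.582  -0.2369  0.0426]
[ 0.6324 -0.1683  0.0435]
```

```bash
python3 -m creep '[[0.45,-0.2,0.2,0,0,0,1],[0.4,-0.4,0.2,0,0,0,1],[0.4,-0.4,0.1,0,0,0,1],[0.3,-0.5,0,0,0,0,1],[0.3,-0.5,0,0,0,0,1],[0.3,-0.5,0,0,0,0,1],[0.3,-0.5,0,0,0,0,1],[0.3,-0.5,0,0,0,0,1],[0.3,-0.5,0,0,0,0,1],[0.3,-0.5,0,0,0,0,1],[0.2,-0.5,0,0,0,0,1],[0.2,-0.5,0,0,0,0,1]]' 20
python3 -m creep '[[0.1,-0.5,0,0,0,0,1],[0.1,-0.5,0,0,0,0,1],[0,-0.5,0,0,0,0,1],[0,-0.5,0,0,0,0,1],[0,-0.3,0,0,0,0,1],[0,0,0,0,0,0,1],[0,0,0,0,0,0,1]]'
python3 - <<'E'
from cell import ctrl
import cv2,numpy as np
s=ctrl.sense();print(s['clock'],s['joint_positions'],s['tcp_pos'],s['tcp_rot'],s['contact_force'],s['grip_width'])
c=ctrl.get_calibration('wrist');p,d=ctrl.read_camera('wrist');cv2.imwrite('pics/w1.png',p[:,:,::-1]);np.savez('w1.npz',p=p,d=d,**c)
E
```

```text
clock: 1.6
tcp_pos: [0.5294, 0.0281, 0.249]
tcp_rot: [-0.407, -3.114, -0.0]
contact_force: [1.1, 1.2, -0.1]
grip_width: -0.001
grasp_force: 0.0
clock: 2.48
tcp_pos: [0.5488, -0.1994, 0.249]
tcp_rot: [-0.407, -3.114, -0.001]
contact_force: [0.0, 0.4, 0.5]
grip_width: -0.0
grasp_force: 0.0
2.475 [-4.67176846e-01  2.95987780e-01  1.47818616e+00  4.87256474e-04
  1.36859900e+00 -1.77807671e+00] [ 0.54876335 -0.19942135  0.24896091] [-4.07125300e-01 -3.11413657e+00 -1.32050072e-03] [0.03314677 0.37341743 0.53044576] -0.00011910130527559232
```

View pics/w1.png

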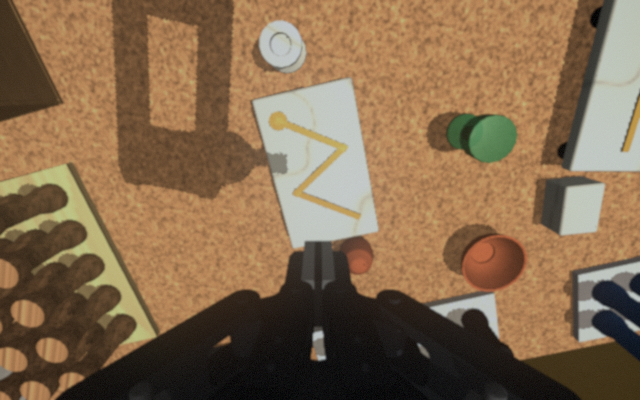

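The wrist picture shows the whole zigzag: disc at (278,121), corners at (344,147) and (296,192), plain end at (360,216). The egg is just past the far edge at (358,255). Now fitting it.

```bash
python3 - <<'E'
from fit import *
c=np.load('w1.npz');uv=yellow(c['p'],(264,105,368,222))
P=toplane(uv,c,.042);q,r=fit(P,[.561,-.2015,-.03]);print(len(uv),q,r)
W=tw(q,V);print(W)
t=np.load('top0.npz');qt=np.array([ 0.5614839 , -0.2022579 , -0.03713551]);Wt=tw(qt,V)
for i in range(4):
    A=[];b=[]
    for cc,w in((c,W),(t,Wt)):
        o=-cc['R'].T@cc['t'];d=np.r_[w[i],.042]-o;d/=np.linalg.norm(d);M=np.eye(3)-np.outer(d,d);A.append(M);b.append(M@o)
    print(np.linalg.lstsq(np.vstack(A),np.hstack(b),rcond=None)[0].round(4))
# depth check
for n,cc,ww in(('w',c,W),('top',t,Wt)):
    X=np.c_[ww,[.042]*4]@cc['R'].T+cc['t'];u=X[:,:2]/X[:,2:]*cc['mtx'][0,0]+cc['mtx'][:2,2]
    for k,(a,b_) in enumerate(u.round().astype(int)):
        z=np.median(cc['d'][b_-1:b_+2,a-1:a+2]);print(n,(a,b_),(cc['R'].T@(X[k]/X[k,2]*z-cc['t'])).round(4))
E
```

```text
675 [ 0.56207229 -0.20129841 -0.03319589] 6.200518158379145e-05
[[ 0.49094921 -0.23395584]
 [ 0.54124605 -0.16558751]
 [ 0.58289852 -0.2370093 ]
 [ 0.63319536 -0.16864097]]
[ 0.4904 -0.2338  0.0445]
[ 0.5403 -0.1657  0.0463]
[ 0.5802 -0.2356  0.0513]
[ 0.6313 -0.1689  0.0469]
w (np.int64(276), np.int64(121)) [ 0.4909 -0.2339  0.0423]
w (np.int64(342), np.int64(147)) [ 0.5412 -0.1656  0.0423]
w (np.int64(296), np.int64(193)) [ 0.5827 -0.2369  0.0426]
w (np.int64(357), np.int64(215)) [ 0.6331 -0.1686  0.0423]
top (np.int64(415), np.int64(233)) [ 0.4902 -0.2345  0.0423]
top (np.int64(383), np.int64(211)) [ 0.5405 -0.1662  0.0437]
top (np.int64(414), np.int64(193)) [ 0.5822 -0.238   0.0421]
top (np.int64(383), np.int64(171)) [ 0.6328 -0.1699  0.0418]
```

```bash
python3 -m creep '[[-0.195,-0.115,-0.5,0,0,0,1],[-0.195,-0.115,-0.5,0,0,0,1],[-0.195,-0.115,-0.5,0,0,0,1],[0,0,-0.4,0,0,0,1],[0,0,0,0,0,0,1],[0,0,0,0,0,0,1],[0,0,0,0,0,0,1],[0,0,0,0,0,0,1]]'
python3 - <<'E'
from cell import ctrl
import cv2,numpy as np
from fit import *
for i in range(3):
    s=ctrl.sense();c=ctrl.get_calibration('wrist');p,d=ctrl.read_camera('wrist');print(s['tcp_pos'],s['contact_force'])
cv2.imwrite('pics/w2.png',p[:,:,::-1]);np.savez('w2.npz',p=p,d=d,**c)
E
```

```text
clock: 3.52
tcp_pos: [0.4918, -0.2351, 0.0608]
tcp_rot: [0.406, 3.113, -0.002]
contact_force: [-0.1, 0.1, -0.6]
grip_width: 0.003
grasp_force: 0.0
[ 0.49183057 -0.23509382  0.06084972] [-0.10334354  0.06401069 -0.60339261]
[ 0.49154032 -0.2350199   0.06057178] [0.164228   0.41822656 0.63178861]
[ 0.4912479  -0.23491368  0.06028014] [-0.07008227  0.02144762 -0.14425819]
```

View pics/w2.png

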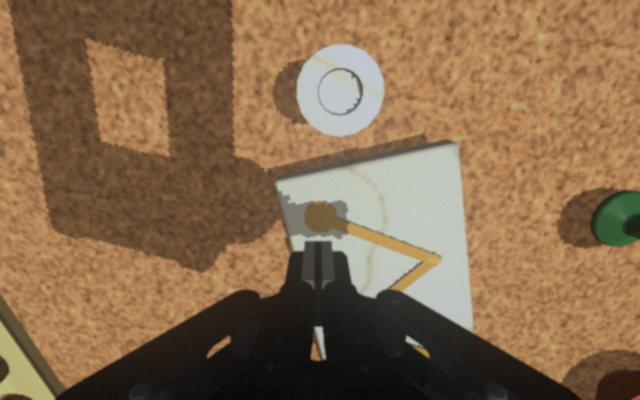

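The disc is at (321,216), just ahead of the tips at (317,245), which are about 18 mm above it. Before touching down I'll check the disc position from this view.

```bash
python3 - <<'E'
from fit import *
c=np.load('w2.npz');print(toplane(np.array([[321.,216.],[436.,259.],[318.,243.]]),c,.042))
h=np.array([.4912,-.2349,.060]);X=c['R']@h+c['t'];print(X[:2]/X[2]*c['mtx'][0,0]+c['mtx'][:2,2])
E
python3 -m creep '[[0,0,-0.1,0,0,0,1],[0,0,-0.05,0,0,0,1],[0,0,0,0,0,0,1],[0,0,0,0,0,0,1],[0,0,0,0,0,0,1],[0,0,0,0,0,0,1]]'
```

```text
[[ 0.4906959  -0.23183529]
 [ 0.54229506 -0.16289768]
 [ 0.50935467 -0.23885695]]
[316.60054447 229.12983289]
clock: 4.42
tcp_pos: [0.4908, -0.2347, 0.0446]
tcp_rot: [0.407, 3.115, -0.0]
contact_force: [-0.6, 0.2, -0.3]
grip_width: -0.0
grasp_force: 0.0
```

```bash
python3 - <<'E'
from fit import *
c=np.load('w2.npz');d=c['d']
for u in(308,314,322,328):
  for v in (236,240,243,246,250,256,262,270,280):
    z=d[v,u];x=np.r_[(np.array([u,v])-c['mtx'][:2,2])/c['mtx'][0,0],1]*z;print(u,v,z.round(3),(c['R'].T@(x-c['t'])-[.4912,-.2349,.060]).round(4))
E
```

```text
308 236 0.214 [ 0.0121 -0.0094 -0.0196]
308 240 0.215 [ 0.0151 -0.0102 -0.0198]
308 243 0.15 [-0.0118 -0.0009  0.0402]
308 246 0.148 [-0.0113 -0.001   0.0424]
308 250 0.144 [-0.0112 -0.0009  0.0461]
308 256 0.14 [-0.0107 -0.0009  0.0508]
308 262 0.134 [-0.0114 -0.0005  0.0572]
308 270 0.128 [-0.0111 -0.0004  0.063 ]
308 280 0.122 [-0.0107 -0.0003  0.0696]
314 236 0.215 [ 0.0134 -0.0055 -0.0202]
314 240 0.215 [ 0.016  -0.0062 -0.0195]
314 243 0.151 [-0.0103  0.0017  0.0387]
314 246 0.147 [-0.0107  0.0018  0.0426]
314 250 0.145 [-0.0103  0.0017  0.0458]
314 256 0.14 [-0.0098  0.0017  0.0504]
314 262 0.134 [-0.0105  0.0019  0.0567]
314 270 0.127 [-0.0112  0.0022  0.0643]
314 280 0.122 [-0.0101  0.002   0.0697]
322 236 0.214 [ 0.0146 -0.0002 -0.0197]
322 240 0.215 [ 0.0175 -0.0009 -0.0197]
322 243 0.151 [-0.0096  0.0054  0.0393]
322 246 0.148 [-0.0094  0.0054  0.0419]
322 250 0.145 [-0.0094  0.0053  0.0458]
322 256 0.139 [-0.0093  0.0052  0.0512]
322 262 0.134 [-0.0098  0.0053  0.0572]
322 270 0.129 [-0.0094  0.0051  0.0626]
322 280 0.121 [-0.0098  0.0051  0.0704]
328 236 0.214 [ 0.0156  0.0038 -0.0196]
328 240 0.216 [ 0.019   0.003  -0.0205]
328 243 0.15 [-0.0091  0.0083  0.0398]
328 246 0.147 [-0.0091  0.0082  0.0427]
328 250 0.144 [-0.0089  0.008   0.0462]
328 256 0.139 [-0.0087  0.0078  0.0513]
328 262 0.135 [-0.0086  0.0076  0.0563]
328 270 0.128 [-0.009   0.0075  0.063 ]
328 280 0.121 [-0.0092  0.0073  0.0705]
```

The wrist depth puts the visible finger ends well above the stated TCP, so I'll check from the scene camera before going down.

```bash
python3 - <<'E'
from cell import ctrl
from fit import *
c=ctrl.get_calibration('scene');p,d=ctrl.read_camera('scene');s=ctrl.sense();print(s['tcp_pos'],s['contact_force'],s['joint_positions'])
cr=p[90:260,160:330];cv2.imwrite('pics/s3.png',cv2.resize(cr,None,fx=3.5,fy=3.5,interpolation=cv2.INTER_CUBIC)[:,:,::-1])
X=c['R']@s['tcp_pos']+c['t'];u=X[:2]/X[2]*c['mtx'][0,0]+c['mtx'][:2,2];print(u,(u-[160,90])*3.5)
E
```

```text
[ 0.49074405 -0.23473536  0.04451156] [ 0.24677658 -0.72636191 -1.04732783] [-5.73102703e-01  4.69247067e-01  1.79116054e+00 -9.00840404e-05
  8.80850599e-01 -1.88401604e+00]
[217.05968531 192.95353838] [199.70889858 360.33738433]
```

View pics/s3.png

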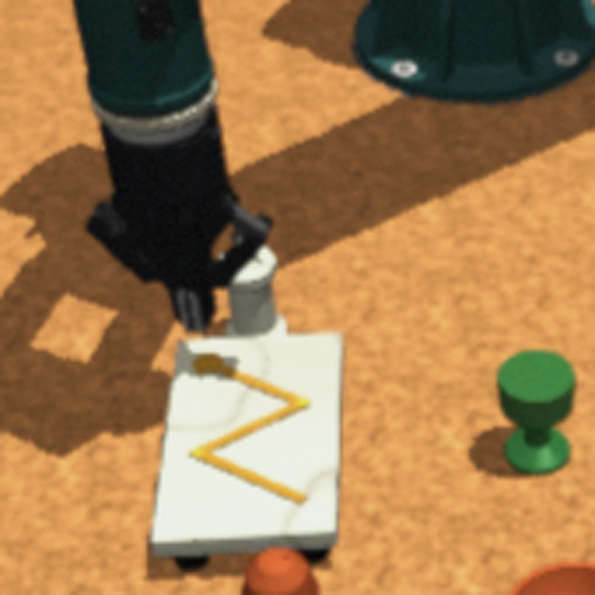

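The tips at crop (193,328) look about 3 cm above the disc at (208,363). The reported TCP projects near (200,360), almost onto the disc. So the real tips seem to sit higher than the reported TCP, and I'll go down by feel in small steps.

```bash
python3 -m creep '[[0,0.01,-0.02,0,0,0,1],[0,0,-0.02,0,0,0,1],[0,0,0,0,0,0,1],[0,0,0,0,0,0,1]]'; python3 -m creep '[[0,0,-0.02,0,0,0,1],[0,0,0,0,0,0,1],[0,0,0,0,0,0,1]]'
cat > rd.py <<'E'
from cell import ctrl
import numpy as np
F=[]
for i in range(5):
    s=ctrl.sense();F.append(s['contact_force']);ctrl.get_calibration('scene');ctrl.read_camera('scene')
print(s['clock'],s['tcp_pos'],np.mean(F,0),np.std(F,0))
E
python3 rd.py
```

```text
clock: 4.97
tcp_pos: [0.4906, -0.2337, 0.0403]
tcp_rot: [-0.407, -3.115, 0.0]
contact_force: [0.2, 0.3, 0.1]
grip_width: -0.001
grasp_force: 0.0
clock: 5.35
tcp_pos: [0.4906, -0.2337, 0.0384]
tcp_rot: [-0.407, -3.115, 0.0]
contact_force: [-0.2, 0.5, -0.0]
grip_width: -0.006
grasp_force: 0.0
5.55 [ 0.49065134 -0.23368541  0.03840729] [0.02560708 0.26387129 0.22329217] [0.28463461 0.56214428 0.39361493]
```

```bash
python3 -m creep '[[0,0,-0.05,0,0,0,1],[0,0,-0.05,0,0,0,1],[0,0,0,0,0,0,1],[0,0,0,0,0,0,1]]'; python3 - <<'E'
from cell import ctrl
from fit import *
s=ctrl.sense();c=ctrl.get_calibration('wrist');p,d=ctrl.read_camera('wrist');print(s['tcp_pos'],s['contact_force'])
c2=ctrl.get_calibration('scene');p2,_=ctrl.read_camera('scene')
a=cv2.resize(p[170:320,240:440],None,fx=3,fy=3);b=cv2.resize(p2[150:220,195:255],None,fx=5,fy=5)
b=cv2.copyMakeBorder(b,0,100,0,0,0);cv2.imwrite('pics/m4.png',np.hstack([a,b[:450]])[0:,:800,::-1])
v,u=np.mgrid[200:300,300:336];X=np.stack([(u-c['mtx'][0,2])/c['mtx'][0,0],(v-c['mtx'][1,2])/c['mtx'][0,0],np.ones(u.shape)],-1)*d[200:300,300:336,None]
W=(X-c['t'])@c['R']-s['tcp_pos']
for i in range(30,60,2):print(i+200,W[i,[8,24]].round(4).tolist())
E
```

```text
clock: 6.1
tcp_pos: [0.4906, -0.2336, 0.0282]
tcp_rot: [-0.407, -3.115, 0.0]
contact_force: [0.7, -0.4, 0.5]
grip_width: -0.004
grasp_force: 0.0
[ 0.49056977 -0.23363289  0.02824559] [ 0.73811532 -0.41547886  0.48018192]
230 [[-0.0071, -0.003, 0.014], [-0.0051, 0.0057, 0.0148]]
232 [[-0.006, -0.0033, 0.0143], [-0.0037, 0.0054, 0.0143]]
234 [[-0.005, -0.0036, 0.0148], [-0.0027, 0.0051, 0.0147]]
236 [[-0.0036, -0.004, 0.0142], [-0.0008, 0.0046, 0.0132]]
238 [[-0.0021, -0.0044, 0.0136], [-0.0005, 0.0045, 0.015]]
240 [[-0.0013, -0.0046, 0.0143], [0.001, 0.0041, 0.0145]]
242 [[-0.0113, -0.0011, 0.0378], [-0.0089, 0.0063, 0.037]]
244 [[-0.0118, -0.0009, 0.0409], [-0.0094, 0.0063, 0.04]]
246 [[-0.0115, -0.0009, 0.0424], [-0.0094, 0.0063, 0.0421]]
248 [[-0.0114, -0.0009, 0.0443], [-0.0098, 0.0064, 0.0449]]
250 [[-0.011, -0.0009, 0.0455], [-0.0091, 0.0062, 0.0454]]
252 [[-0.011, -0.0009, 0.0474], [-0.0098, 0.0063, 0.0485]]
254 [[-0.011, -0.0008, 0.0493], [-0.0092, 0.0061, 0.0493]]
256 [[-0.0108, -0.0008, 0.0507], [-0.0092, 0.0061, 0.0511]]
258 [[-0.0108, -0.0008, 0.0525], [-0.0098, 0.0062, 0.0539]]
```

View pics/m4.png

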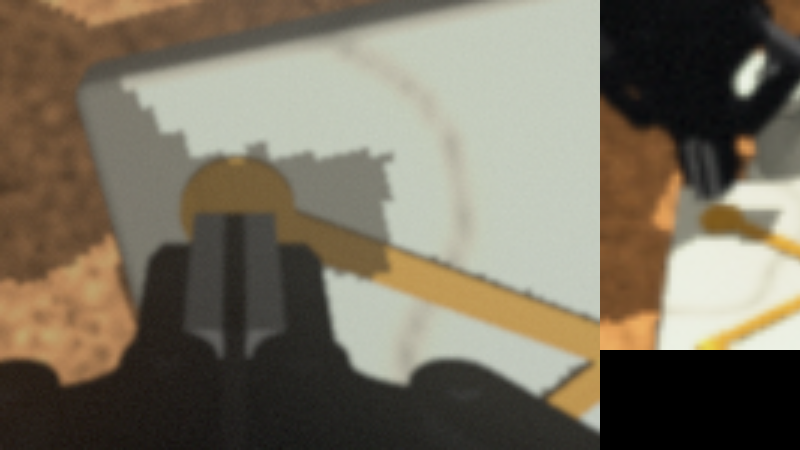

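The gray pad ends at (185-287, 213 in the crop) sit about 37 mm above the reported TCP, and the slab is still at its unpressed height. Contact should come near a reported z of 0.005, so I'll go down gradually.

```bash
python3 -m creep '[[0,0,-0.06,0,0,0,1],[0,0,-0.06,0,0,0,1],[0,0,-0.03,0,0,0,1],[0,0,0,0,0,0,1],[0,0,0,0,0,0,1],[0,0,0,0,0,0,1]]'; python3 rd.py;  python3 -m creep '[[0,0,-0.02,0,0,0,1],[0,0,-0.01,0,0,0,1],[0,0,0,0,0,0,1],[0,0,0,0,0,0,1]]'; python3 rd.py
```

```text
clock: 6.95
tcp_pos: [0.4908, -0.2338, 0.0135]
tcp_rot: [0.407, 3.115, -0.0]
contact_force: [0.6, 0.2, -0.2]
grip_width: -0.0
grasp_force: 0.0
7.15 [ 0.49067191 -0.23370179  0.01348106] [-0.08758722 -0.18575373 -0.18588814] [0.72610689 0.70696809 0.31869654]
clock: 7.7
tcp_pos: [0.4906, -0.2336, 0.0103]
tcp_rot: [-0.407, -3.115, 0.0]
contact_force: [-0.6, -0.1, 0.0]
grip_width: -0.001
grasp_force: 0.0
7.9 [ 0.4906574  -0.2336879   0.01038804] [-0.01454122  0.06436147 -0.09027954] [0.305876   0.19833752 0.53236748]
```

Now look from the wrist to measure the tip–disc lateral offset at close range.

```bash
python3 - <<'E'
from cell import ctrl
from fit import *
s=ctrl.sense()
p,d=ctrl.read_camera('wrist');p2,_=ctrl.read_camera('scene')
np.savez('w5.npz',p=p,d=d,**ctrl.get_calibration('wrist'))
a=cv2.resize(p[190:290,250:390],None,fx=3.5,fy=3.5);b=cv2.resize(p2[165:215,200:260],None,fx=5,fy=5,interpolation=cv2.INTER_CUBIC)
b=cv2.copyMakeBorder(b,0,100,0,0,0);cv2.imwrite('pics/m5.png',np.hstack([a,b])[:,:,::-1])
E
python3 -m creep '[[0,0,-0.02,0,0,0,1],[0,0,0,0,0,0,1],[0,0,0,0,0,0,1],[0,0,0,0,0,0,1]]'; python3 rd.py
```

```text
clock: 8.55
tcp_pos: [0.4908, -0.2337, 0.0085]
tcp_rot: [0.407, 3.115, -0.0]
contact_force: [-0.1, -0.9, 2.4]
grip_width: -0.002
grasp_force: 1.2
8.75 [ 0.49075553 -0.23374417  0.00842931] [-1.59516798e-03 -3.11932368e-01  2.27335076e+00] [0.35487962 0.37482512 0.4942721 ]
```

View pics/m5.png

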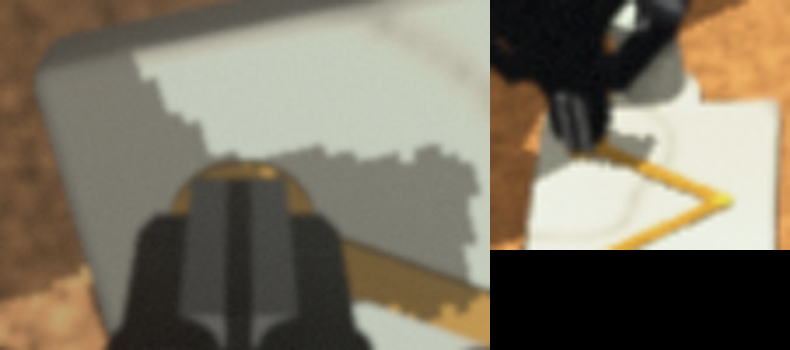

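Contact: 2.3 N at a reported z of 0.0084. The pads sit centred over the disc, with pads at about col 239 and the disc at about 243 in the crop. Now tracing the first segment.

```bash
python3 -m creep '[[0,0,-0.006,0,0,0,1],[0.021,0.0285,0,0,0,0,1],[0.021,0.0285,0,0,0,0,1],[0.021,0.0285,0,0,0,0,1],[0.021,0.0285,0,0,0,0,1],[0.021,0.0285,0,0,0,0,1],[0.021,0.0285,0,0,0,0,1],[0.021,0.0285,0,0,0,0,1],[0.021,0.0285,0,0,0,0,1]]'
```

```text
clock: 9.93
tcp_pos: [0.5076, -0.2107, 0.0078]
tcp_rot: [-0.407, -3.115, 0.0]
contact_force: [-1.2, -2.1, 2.3]
grip_width: -0.001
grasp_force: 1.5
```

```bash
python3 -m creep '[[0.021,0.0285,0,0,0,0,1],[0.021,0.0285,0,0,0,0,1],[0.021,0.0285,0,0,0,0,1],[0.021,0.0285,0,0,0,0,1],[0.021,0.0285,0,0,0,0,1],[0.021,0.0285,0,0,0,0,1],[0.021,0.0285,0,0,0,0,1],[0.021,0.0285,0,0,0,0,1]]'; python3 -m creep '[[0.021,0.0285,0,0,0,0,1],[0.021,0.0285,0,0,0,0,1],[0.021,0.0285,0,0,0,0,1],[0.021,0.0285,0,0,0,0,1],[0.021,0.0285,0,0,0,0,1],[0.021,0.0285,0,0,0,0,1],[0.021,0.0285,0,0,0,0,1],[0.021,0.0285,0,0,0,0,1],[0,0,0,0,0,0,1]]'
python3 - <<'E'
from cell import ctrl
from fit import *
p,d=ctrl.read_camera('wrist');p2,_=ctrl.read_camera('scene')
a=cv2.resize(p[190:290,250:390],None,fx=3.5,fy=3.5);b=cv2.resize(p2[165:235,200:260],None,fx=5,fy=5,interpolation=cv2.INTER_CUBIC)
cv2.imwrite('pics/m6.png',np.hstack([a,b])[:,:,::-1])
E
```

```text
clock: 10.92
tcp_pos: [0.5243, -0.1879, 0.0078]
tcp_rot: [-0.407, -3.115, 0.0]
contact_force: [-1.1, -1.9, 3.2]
grip_width: 0.001
grasp_force: 1.5
clock: 12.05
tcp_pos: [0.5414, -0.1648, 0.0078]
tcp_rot: [0.407, 3.115, 0.001]
contact_force: [1.1, 1.7, 2.3]
grip_width: 0.004
grasp_force: 1.5
```

View pics/m6.png

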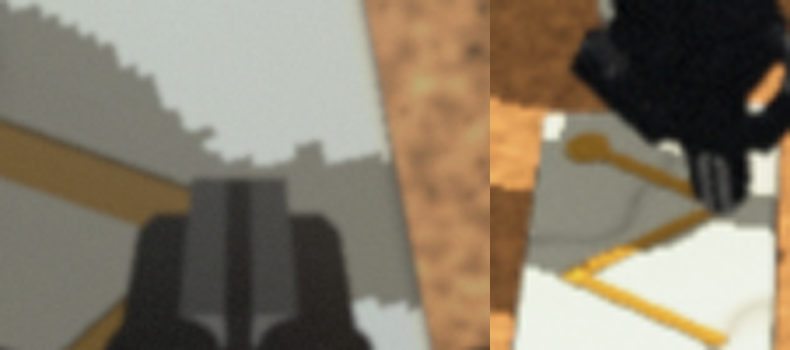

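The pads sit right at the first corner: the incoming line meets them at (190,200) and the outgoing line leaves at (700,215) in the scene crop. Contact is steady at about 2.5 N. Continuing to the second corner.

```bash
python3 -m creep '[[0.0173,-0.03,0,0,0,0,1],[0.0173,-0.03,0,0,0,0,1],[0.0173,-0.03,0,0,0,0,1],[0.0173,-0.03,0,0,0,0,1],[0.0173,-0.03,0,0,0,0,1],[0.0173,-0.03,0,0,0,0,1],[0.0173,-0.03,0,0,0,0,1],[0.0173,-0.03,0,0,0,0,1],[0.0173,-0.03,0,0,0,0,1],[0.0173,-0.03,0,0,0,0,1],[0.0173,-0.03,0,0,0,0,1],[0.0173,-0.03,0,0,0,0,1]]'; python3 -m creep '[[0.0173,-0.03,0,0,0,0,1],[0.0173,-0.03,0,0,0,0,1],[0.0173,-0.03,0,0,0,0,1],[0.0173,-0.03,0,0,0,0,1],[0.0173,-0.03,0,0,0,0,1],[0.0173,-0.03,0,0,0,0,1],[0.0173,-0.03,0,0,0,0,1],[0.0173,-0.03,0,0,0,0,1],[0.0173,-0.03,0,0,0,0,1],[0.0173,-0.03,0,0,0,0,1],[0.0173,-0.03,0,0,0,0,1],[0.0173,-0.03,0,0,0,0,1]]'; python3 -m creep '[[0,0,0,0,0,0,1]]'
```

```text
clock: 13.65
tcp_pos: [0.5619, -0.2015, 0.0078]
tcp_rot: [-0.407, -3.115, 0.0]
contact_force: [-1.1, 2.1, 2.5]
grip_width: -0.002
grasp_force: 1.5
clock: 15.15
tcp_pos: [0.5827, -0.2375, 0.0078]
tcp_rot: [-0.407, -3.115, 0.0]
contact_force: [-1.5, 1.2, 2.5]
grip_width: 0.001
grasp_force: 1.5
clock: 15.28
tcp_pos: [0.583, -0.238, 0.0079]
tcp_rot: [0.407, 3.114, -0.001]
contact_force: [0.4, 0.0, 2.2]
grip_width: 0.0
grasp_force: 1.4
```

```bash
python3 -m creep '[[0.021,0.029,0,0,0,0,1],[0.021,0.029,0,0,0,0,1],[0.021,0.029,0,0,0,0,1],[0.021,0.029,0,0,0,0,1],[0.021,0.029,0,0,0,0,1],[0.021,0.029,0,0,0,0,1],[0.021,0.029,0,0,0,0,1],[0.021,0.029,0,0,0,0,1],[0.021,0.029,0,0,0,0,1],[0.021,0.029,0,0,0,0,1],[0.021,0.029,0,0,0,0,1],[0.021,0.029,0,0,0,0,1]]'; python3 -m creep '[[0.021,0.029,0,0,0,0,1],[0.021,0.029,0,0,0,0,1],[0.021,0.029,0,0,0,0,1],[0.021,0.029,0,0,0,0,1],[0.021,0.029,0,0,0,0,1],[0.021,0.029,0,0,0,0,1],[0.021,0.029,0,0,0,0,1],[0.021,0.029,0,0,0,0,1],[0.021,0.029,0,0,0,0,1],[0.021,0.029,0,0,0,0,1],[0.021,0.029,0,0,0,0,1],[0.021,0.029,0,0,0,0,1]]'; python3 -m creep '[[0,0,0,0,0,0,1],[0,0,0,0,0,0,1]]'
python3 - <<'E'
from cell import ctrl
from fit import *
p,d=ctrl.read_camera('wrist');p2,_=ctrl.read_camera('scene')
a=cv2.resize(p[190:290,250:390],None,fx=3.5,fy=3.5);b=cv2.resize(p2[175:245,200:260],None,fx=5,fy=5,interpolation=cv2.INTER_CUBIC)
cv2.imwrite('pics/m7.png',np.hstack([a,b])[:,:,::-1])
E
```

```text
clock: 16.77
tcp_pos: [0.6079, -0.2023, 0.0078]
tcp_rot: [-0.407, -3.115, 0.0]
contact_force: [-1.5, -1.7, 1.9]
grip_width: -0.003
grasp_force: 1.5
clock: 18.27
tcp_pos: [0.6331, -0.1675, 0.0078]
tcp_rot: [-0.407, -3.115, 0.0]
contact_force: [-1.1, -1.2, 3.3]
grip_width: 0.001
grasp_force: 1.5
clock: 18.52
tcp_pos: [0.6333, -0.1672, 0.0078]
tcp_rot: [0.407, 3.115, 0.001]
contact_force: [0.8, 1.6, 3.4]
grip_width: 0.002
grasp_force: 1.4
```

View pics/m7.png

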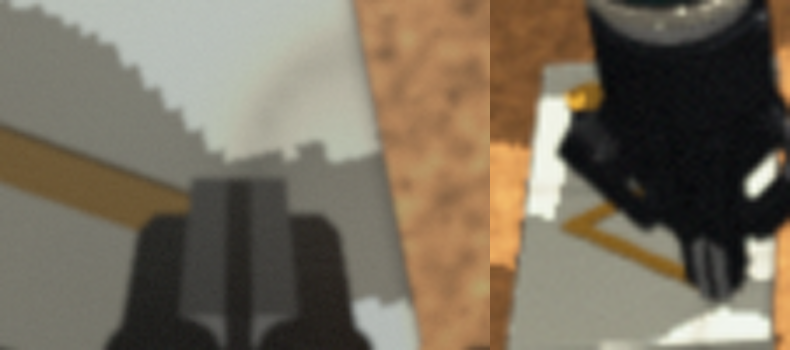

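The pads cover the plain end: the line runs into them at (190,205) and nothing emerges beyond. Lifting away straight up and back.

```bash
python3 -m creep '[[0,0,0.1,0,0,0,1],[0,0,0.3,0,0,0,1],[0,0,0.5,0,0,0,1],[0,0,0.5,0,0,0,1],[0,0,0.5,0,0,0,1],[0,0,0.3,0,0,0,1],[0,0,0,0,0,0,1],[0,0,0,0,0,0,1],[0,0,0,0,0,0,1],[0,0,0,0,0,0,1]]'
python3 - <<'E'
from cell import ctrl
from fit import *
p,d=ctrl.read_camera('wrist');s=ctrl.sense();print(s['clock'],s['tcp_pos'],s['contact_force'],s['joint_vel'].round(3))
cv2.imwrite('pics/w8.png',p[:,:,::-1])
E
```

```text
clock: 19.88
tcp_pos: [0.6322, -0.1674, 0.2263]
tcp_rot: [-0.407, -3.113, -0.001]
contact_force: [-0.0, -0.1, 0.2]
grip_width: -0.0
grasp_force: 0.0
19.925 [ 0.63238398 -0.16749164  0.22656113] [0.13556298 0.97715827 0.95274338] [ 0.002 -0.003 -0.007  0.002 -0.    -0.001]
```

View pics/w8.png

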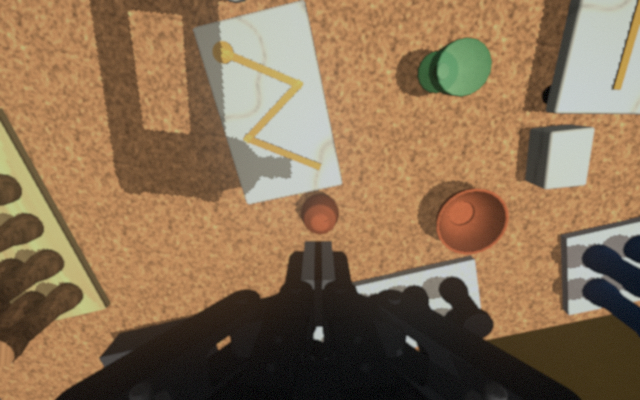

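The slab is free, and the egg (320,212), goblet and bowl are where they were. Handing in.

```bash
python3 -c "from cell import ctrl;print(ctrl.hand_in())"
```

```text
the job is handed in; nothing more can be done
None
```

I traced the whole zigzag line from the disc end, round both corners, to the plain end at about 2–3 N (roughly 2 mm of sink), lifted clear and handed in at about 20 s; the other slab and loose goods were not touched, and no verdict came back.

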